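# Index the fitting table one click and unhitch the bell holder

## Task

On the percussion bench, turn the three-station indexing table one click (a third of a turn anticlockwise seen from above) so that the holder with the bronze bell disc comes round to the detent housing at the front and clicks in there. Then draw that holder's spring latch sideways by squeezing its finger plate towards the fixed plate, lift the coupler straight up off its ball, and finish while still holding it in the gripper, level and at rest, about 10 cm above its ball. Leave the wood-block holder hitched on its ball and the other things on the bench where they are.

Things in the scene. Friction and masses are not known exactly. Their poses are not given: they have to be found in the camera images.
- base: Green cast base of the indexing table, 224 mm across, fixed. Origin on the bench on the turning axis, z up; -x is its front, where a steel detent housing with a black knob (not to be touched) looks out from under the disc. On it turns a dark steel disc, 280 mm across, top 70 mm up, with 3 stations 120 degrees apart, each a ball on a post, a saddle and a hand post. At the start the front station is bare
- turntable (a joint): Turn of the disc, rad, anticlockwise from above positive. 0 at the start, clicked in; the next click is at 2.094, with the bell holder at the front. A spring plunger clicks at each third: about 11 N at a hand post to leave a click and again to enter the next, little drag between; let go within 3 degrees of a click it centres itself
- turn_post (a point): Grip centre of one of the disc's 3 upright hand posts: black round grip 20 mm in diameter, 110 to 160 mm above the bench (this point 140 mm), 122 mm from the turning axis, on a 12 mm stem. This post stands at the start 112 degrees anticlockwise from base +x; a third of a turn takes it to 232 degrees. The other two stand 120 degrees either way
- bell_holder: Holder to lift, loose, 0.57 kg: grey coupler 42 x 42 mm, 20 mm square steel tongue, bronze disc 72 mm across. Origin at the centre of its ball (110 mm above the bench), x along the tongue (disc centre x = 92 mm, up to z = 37), y outward from the table's axis to the latch side, z up. Coupler top z = 18.5. Tongue lies between saddle cheeks; it must rise 30 mm to be clear. Mass centre x = 29, z = 13 mm
- grip (a point): On the bell holder, at its x = 22, y = -2.5, z = 50 mm: midway between the outer faces of fixed plate and finger plate when the latch is drawn (31 mm apart; 45 mm when shut). Axes as the holder's; fingers close along y. Both plates are upright, square to y, 34 mm long in x (5 to 39 mm), 5 mm thick, and reach up to z = 68.5 mm; 160 mm above the bench when seated
- finger_plate (a point): Middle of the outer face of the latch's steel finger plate, at the bell holder's x = 22, y = 27 (shut) or 13 mm (drawn), z = 50 mm. The grey fixed plate's outer face is at y = -18 mm. Below z = 27 mm the latch's crank stands out to y = 40 mm and the coupler to y = -21 mm, so the fingertips must stay above z = 28 mm
- bell_latch (a joint): Travel of the bell holder's latch, m: 0 shut, 0.014 fully drawn (finger plate moved along the holder's -y to the fixed plate). Its spring gives 6 N shut, 13 N drawn, and shuts it when released. Up to 0.012 the keeper lies under the ball and the coupler cannot lift: squeeze it fully (over 20 N) before lifting and keep squeezing
- bell_ball (a point): Centre of the steel ball (25 mm, on a post on the disc) on which the bell holder sits, 110 mm above the bench, 93 mm from the turning axis. Turns with the disc; z up
- block_holder: A like holder with a wood block (58 x 40 x 34 mm) instead of the bell disc; bystander. Origin at the centre of its ball, x along its tongue
- block_ball (a point): Centre of the ball on which the wood-block holder sits
- mallet_a: Bystander: mallet, 300 mm wooden stick along x with a 32 mm round rubber head, on the bench right of the indexing table
- spacer_ring: Bystander: grey plastic spacer ring, 44 mm across, 10 mm thick, on the bench left of the indexing table
- nut_jar: Bystander: jar 60 mm across and 75 mm tall, standing on the bench left of the indexing table
- cowbell: Bystander: dark steel cowbell about 64 x 110 mm, 50 mm tall, lying on the bench
- drum_key: Bystander: small steel T-shaped drum key, 50 mm
- wood_shell: Bystander: dark turned wooden temple block, 110 mm across and 56 mm tall

How it is judged:
On the way, in this order (a step that is already met when the one before it is completed fails the run):
1. the table is clicked in one station on, with the bell holder at the front, still hitched (value of joint turntable between 2.035 and 2.155 rad and distance between bell_holder and bell_ball below 0.006 m and value of joint bell_latch below 0.004 m), for 0.2 s.
2. the latch is drawn while the coupler still sits on its ball (value of joint turntable between 2.035 and 2.155 rad and value of joint bell_latch above 0.0115 m and distance between bell_holder and bell_ball below 0.006 m), for 0.1 s.
3. the coupler is lifted clear of its ball (z of bell_holder in the frame of bell_ball above 0.06 m and contact force between the fingers and bell_holder above 1 N), for 0.2 s.
At the end, for the whole second after the job is handed in: Still gripped (over 2 N): bell holder 60 to 160 mm above its seat, within 50 mm sideways, tilt under 0.22 rad, under 30 mm/s, clear of the indexing table and other holder; turntable at 2.094 within 0.06 rad; block holder on its ball (8 mm); each loose bystander within 30 mm of its start (value of joint turntable between 2.035 and 2.155 rad and z of bell_holder in the frame of bell_ball between 0.06 and 0.16 m and horizontal distance between bell_holder and bell_ball below 0.05 m and angle between bell_holder's own z axis and vertical below 0.22 rad and linear speed of bell_holder below 0.03 m/s and contact force between the fingers and bell_holder above 2 N and contact force between bell_holder and base below 0.05 N and contact force between bell_holder and block_holder below 0.05 N and distance between block_holder and block_ball below 0.008 m and distance of each of mallet_a, spacer_ring, nut_jar, cowbell, drum_key, wood_shell from where it was at the start of the episode below 0.03 m); the arm keeps its last pose, push and grip.
It fails at once if the turntable is turned past the next click or back the other way (value of joint turntable above 2.4 rad or value of joint turntable below -0.3 rad).
It fails at once if the wood-block holder comes off its ball (distance between block_holder and block_ball above 0.012 m).
It fails at once if a bystander on the bench is pushed away (distance of any of mallet_a, spacer_ring, nut_jar, cowbell, drum_key, wood_shell from where it was at the start of the episode above 0.03 m).
It also fails if it takes over 53 s, if anything falls off the work surface, if the arm or the gripper's body presses on something with over 40 N, if the wrist force passes 120 N, or if a joint passes its speed limit or range.

## Robot

A 6-joint arm with a two-finger parallel gripper is mounted at the origin on the work surface. World frame = base frame: x ahead of the robot, y to its left, z up, the work surface at z = 0. Lengths are in m, angles in rad, forces in N, time in s.
With the tool pointing down it reaches from about 0.3 to 0.775 m from the base axis. Payload 14.6 kg.
Tool frame: the origin (TCP) lies at the very end of the fingers, on their centre line; the grasp point (between the pads) lies 19 mm behind it (ctrl.grasp_offset is the distance from the TCP to the grasp point, in m); x points along the fingers, y is the direction in which the jaws open and shut, and the axes are right-handed (so a half turn about x gives the same grasp; the last joint's range is limited). The gripper opens to 94 mm and grips with 3 to 60 N. Pads are 16 mm wide; open, the fingers measure 119 mm over their backs; the gripper's body (75 mm by 177 mm) begins 78 mm behind the grasp point.
Start: joints at [1.064, 0.3, 1.521, -0, 1.321, -0.067], TCP at [0.234, 0.498, 0.205] pointing down, gripper open.
Joint ranges: [-3.03, 3.03], [-0.79, 2.21], [0.23, 2.52], [-1.04, 4.18], [0, 3.07], [-2.55, 2.55]. Speed limits (rad/s): [2.22, 2.22, 2.57, 3.14, 3.14, 3.14].

## Interface

Orientations are given as [roll, pitch, yaw] about the fixed x, y, z axes, in that order (R = Rz(yaw) Ry(pitch) Rx(roll)).
In Python, from station import ctrl gives the robot as it stands. The module is installed in compiled form; this text tells all that it offers.
- The arm moves only by the tool send_rows, never from a script. Its argument "rows" is a list that holds one entry, the list of rows, each a list of 4 numbers: the shift along the world's x, y, z in mm, then the turn about the world's z in rad. A call has 1 to 12 rows; each row shifts and turns the commanded pose from where the row before left it; what a row does not reach is not made up. A row lasts 1/10 s, in which the tool goes at most 50 mm and 8.59 degrees, less where a joint would pass 70% of its speed; a pose out of reach is approached as far as the arm can. A call is refused whole if a number of a shift passes 50 or a number of a turn 0.15, either way. A call with a gripper value outside its range is refused whole. "grip" is the gripper's target within -1 to 1 (shut at 1, half-way at 0, fully open at -1), set as the call begins (left out, the last holds). The fingers move at their own pace and stop on an object; "newtons" is the grip in N (left out, the last holds). Time passes only in rows, so rows that do not move let the fingers close. It gives the time, the measured TCP pose, the force and the opening at its end, in the units of the state.
- ctrl.get_obs(): the state, without advancing time (a new reading comes with each control period).
- ctrl.camera(name): name is "side" or "top" or "wrist"; returns (picture, depth): 384x512x3 uint8, red, green, blue; 384x512 float32, m along the optical axis (not along the pixel's ray), 0 where there is no reading.
- ctrl.camera_params(name): a dict with "vertical_fov" (degrees; the focal length in pixels is half the picture's height over the tangent of half this angle, whatever the lens; pixels are square), "cx", "cy" (the principal point, pixels), "cam_to_world" (4x4, takes a point from camera to world coordinates); the wrist camera has in their place "mount" (4x4, takes a point from camera to tool coordinates, whose origin is the TCP and whose axes are the tool frame's). Camera axes: x right, y up, looking along -z (the intrinsics and any distortion apply to the point x, -y, -z); pixel columns grow to the right and rows downward; lengths in m; the calibration is good to about 2 mm. The wrist camera is an equidistant fisheye: a pixel r from the principal point sees the ray r / f radians off the axis. A picture is of the moment at which its call begins: read the wrist's pose just before it. camera_params takes no time and is no camera call.
- ctrl.hand_in(): hands the job in, once; it reports no verdict.
The state is a dict: "time_s": time; "qpos": joint angles; "joint_vel": joint speeds; "tau": joint torques, N m; "ee_pos": TCP position; "eef_rot": TCP orientation; "force": force on the tool from outside, world axes, zero at the start; "moment": the same for the moment, N m; "grip_width": finger opening in m.
Only numpy, scipy, OpenCV 4.12 (cv2) and the standard library are available. Lean on these libraries where they do the work, as an engineer would, in place of code of your own. Each camera call takes 0.05 s, during which the arm holds its last target.

## Working session

There is one attempt and no reset: what is moved stays moved. The work goes in short steps, Python scripts to look and compute and a tool call to move; the robot and the scene stay as the last step left them, time stands still between calls to the robot, and variables do not carry over. Pictures are saved under pics/ and viewed, and the job is handed in when it is done.

Besides the shell and the picture viewer there is one more tool, called after "Call:" in YAML: its name, and indented under it one key for each argument. send_rows: Moves the arm, as the interface text tells. Its arguments: {"type":"object","properties":{"rows":{"type":"array"},"grip":{"type":"number"},"newtons":{"type":"number"}},"required":["rows"]}

```bash
mkdir -p pics
python3 - <<'E'
from station import ctrl
import cv2,numpy as np
o=ctrl.get_obs();print({k:np.round(v,3) for k,v in o.items()})
for n in ["side","top","wrist"]:
    p,d=ctrl.camera(n);cv2.imwrite(f"pics/{n}0.png",p[:,:,::-1]);np.save(f"pics/{n}0.npy",d)
    c=ctrl.camera_params(n);print(n,{k:np.round(v,4) for k,v in c.items()})
print(ctrl.grasp_offset)
E
```

```text
{'time_s': np.float64(0.0), 'qpos': array([ 1.064,  0.3  ,  1.522, -0.   ,  1.321, -0.067]), 'joint_vel': array([-0.   ,  0.002, -0.001, -0.   , -0.001,  0.001]), 'tau': array([-0.0000e+00, -5.3181e+01, -3.5274e+01,  7.1000e-02,  2.4000e-02,
       -0.0000e+00]), 'ee_pos': array([0.234, 0.497, 0.205]), 'eef_rot': array([-1.6  ,  1.57 , -2.039]), 'force': array([0.435, 0.54 , 0.506]), 'moment': array([-0.018, -0.011, -0.04 ]), 'grip_width': np.float64(0.094)}
side {'vertical_fov': np.float64(50.3128), 'cx': np.float64(257.0355), 'cy': np.float64(193.9433), 'cam_to_world': array([[-0.97  ,  0.1713, -0.1726,  0.3122],
       [-0.2428, -0.6376,  0.7312,  0.8706],
       [ 0.0152,  0.7511,  0.66  ,  0.9302],
       [ 0.    ,  0.    ,  0.    ,  1.    ]])}
top {'vertical_fov': np.float64(47.9233), 'cx': np.float64(256.1915), 'cy': np.float64(186.8388), 'cam_to_world': array([[-0.0228,  0.9974, -0.069 ,  0.4242],
       [-0.9997, -0.0232, -0.0044, -0.0385],
       [-0.006 ,  0.0689,  0.9976,  1.5828],
       [ 0.    ,  0.    ,  0.    ,  1.    ]])}
wrist {'vertical_fov': np.float64(65.7065), 'cx': np.float64(257.2983), 'cy': np.float64(190.3207), 'mount': array([[-8.000e-04,  2.668e-01, -9.638e-01, -1.795e-01],
       [ 1.000e+00,  3.000e-04, -8.000e-04, -2.000e-04],
       [ 1.000e-04, -9.638e-01, -2.668e-01, -7.780e-02],
       [ 0.000e+00,  0.000e+00,  0.000e+00,  1.000e+00]])}
0.0188
```

View pics/side0.png

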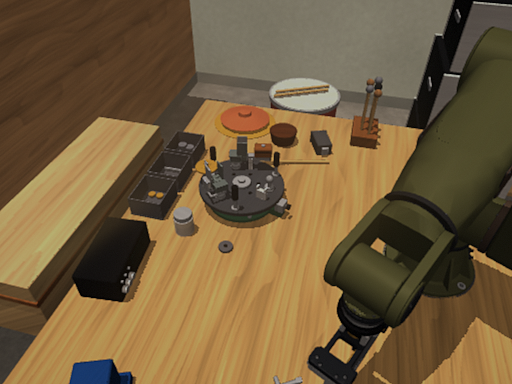

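View pics/top0.png

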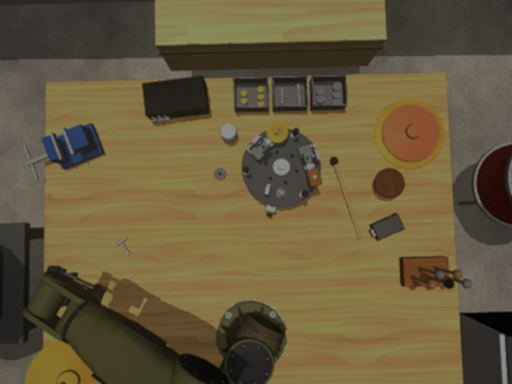

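View pics/wrist0.png

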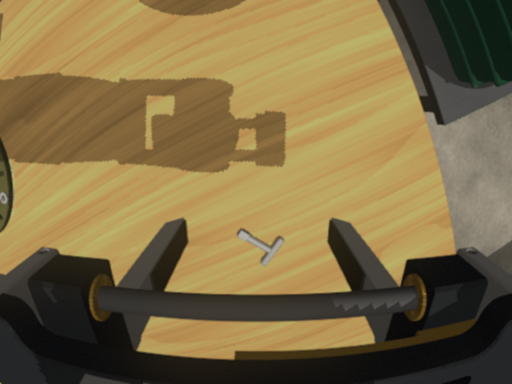

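The top view shows the table at about (281,168), with the front housing at (270,210), the bell disc at (278,131) and the wood block at (314,175). I'll zoom in and triangulate next.

```bash
cat > h.py <<'E'
from station import ctrl
import cv2,numpy as np
from scipy.spatial.transform import Rotation as R
def K(c): return 192/np.tan(np.radians(c["vertical_fov"])/2)
def Twc(n,o=None):
    c=ctrl.camera_params(n)
    if n!="wrist": return c["cam_to_world"]
    T=np.eye(4);T[:3,:3]=R.from_euler('xyz',o["eef_rot"]).as_matrix();T[:3,3]=o["ee_pos"]
    return T@c["mount"]
def ray(n,u,v,o=None):
    c=ctrl.camera_params(n);f=K(c);x=(u-c["cx"])/f;y=(v-c["cy"])/f
    if n=="wrist":
        r=np.hypot(x,y);s=np.sin(r)/max(r,1e-9);d=np.array([x*s,-y*s,-np.cos(r)])
    else: d=np.array([x,-y,-1])
    T=Twc(n,o);return T[:3,3],T[:3,:3]@(d/np.linalg.norm(d))
def atz(n,u,v,z,o=None):
    p,d=ray(n,u,v,o);return p+d*(z-p[2])/d[2]
def proj(n,P,o=None):
    c=ctrl.camera_params(n);f=K(c);T=np.linalg.inv(Twc(n,o));q=T[:3,:3]@np.array(P)+T[:3,3]
    x,y,z=q[0],-q[1],-q[2]
    if n=="wrist":
        r=np.hypot(x,y);th=np.arctan2(r,z);return c["cx"]+f*th*x/r,c["cy"]+f*th*y/r
    return c["cx"]+f*x/z,c["cy"]+f*y/z
def tri(rays):
    A=np.zeros((3,3));b=np.zeros(3)
    for p,d in rays:
        M=np.eye(3)-np.outer(d,d);A+=M;b+=M@p
    x=np.linalg.solve(A,b);return x,[np.linalg.norm((np.eye(3)-np.outer(d,d))@(x-p)) for p,d in rays]
E
python3 - <<'E'
import cv2
a=cv2.imread('pics/top0.png')[112:222,205:345];cv2.imwrite('pics/topz.png',cv2.resize(a,None,fx=5.5,fy=5.4,interpolation=3))
a=cv2.imread('pics/side0.png')[125:235,185:315];cv2.imwrite('pics/sidez.png',cv2.resize(a,None,fx=6,fy=5.4,interpolation=3))
E
```

```text
(no output)
```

View pics/topz.png

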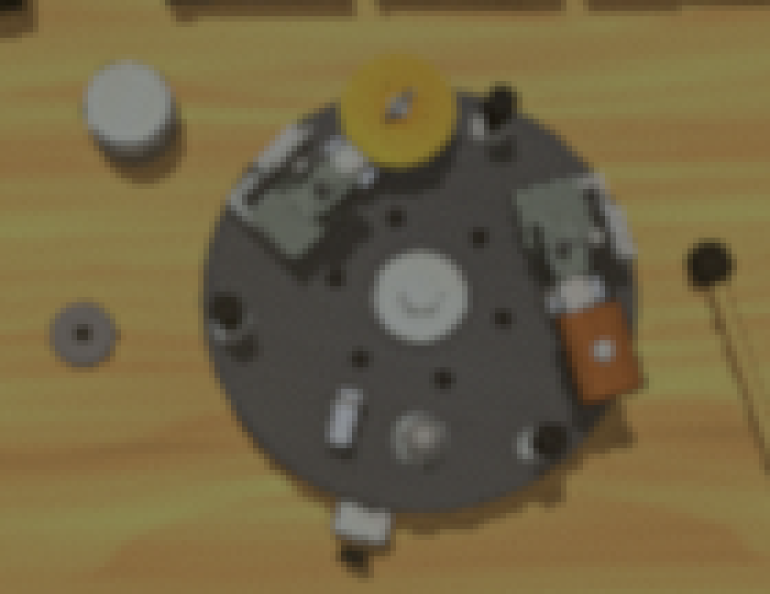

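View pics/sidez.png

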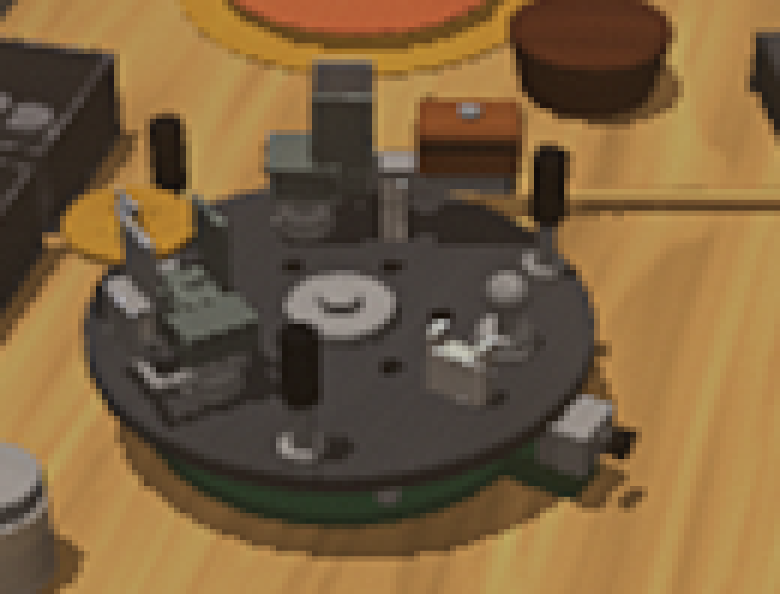

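Run:
```python
from h import *
from scipy.optimize import least_squares
T=lambda u,v:(u/5.5+205-.4,v/5.4+112-.4)
S=lambda u,v:(u/6+185-.4,v/5.4+125-.4)
posts=[(112,T(224,304),S(301,328)),(352,T(502,98),S(167,120)),(232,T(553,437),S(549,152))]
for a,t,s in posts:
    print(a,*[np.round(q,4) for q in tri([ray('top',*t),ray('side',*s)])])
print('ball', tri([ray('top',*T(423,435)),ray('side',*S(507,283))]))
print('hub', tri([ray('top',*T(421,296)),ray('side',*S(341,304))]))
print('bellctr', tri([ray('top',*T(400,108)),ray('side',*S(128,222))]))
def res(p):
    r=[]
    for a,t,s in posts:
        w=p[2]+np.radians(a);P=[p[0]+.122*np.cos(w),p[1]+.122*np.sin(w),p[3]]
        r+=list(np.subtract(proj('top',P),t))+list(np.subtract(proj('side',P),s))
    return r
f=least_squares(res,[.68,-.08,0,.16]);print(f.x,np.round(f.fun,1))
```

```text
112 [0.5851 0.002  0.1641] [0.0008 0.0008]
352 [ 0.71   -0.1684  0.1623] [0.0003 0.0003]
232 [ 0.5015 -0.1928  0.161 ] [0.0014 0.0014]
ball (array([ 0.50642842, -0.11738727,  0.11834083]), [np.float64(0.0009562960455105059), np.float64(0.0009562960455103763)])
hub (array([ 0.59858624, -0.12059104,  0.08008443]), [np.float64(0.0008398237846622669), np.float64(0.0008398237846623019)])
bellctr (array([ 0.71266625, -0.1080303 ,  0.12868527]), [np.float64(0.0011213308713117693), np.float64(0.001121330871311732)])
[ 0.59890152 -0.11976234 -0.2715759   0.16234937] [ 0.2  0.3 -0.3  0.3  0.  -0.3 -0.1 -0.1 -0.2 -0.2  0.6 -0.2]
```

Run:
```python
from h import *
o=ctrl.get_obs();M=R.from_euler('xyz',o["eef_rot"]).as_matrix();print(M.round(3)); print('jaw yaw',np.degrees(np.arctan2(M[1,1],M[0,1])))
c=np.array([.5989,-.1198]);b0=np.array([.5064,-.1174])
v=b0-c;print('ball r',np.linalg.norm(v),'ang base',(np.degrees(np.arctan2(v[1],v[0]))+15.56)%360)
a=np.radians(120);Q=np.array([[np.cos(a),-np.sin(a)],[np.sin(a),np.cos(a)]])
d=c+Q@(np.array([.7127,-.108])-c);print('disc after',d,d-b0,np.linalg.norm(d-b0),np.degrees(np.arctan2(*(d-b0)[::-1])))
```

```text
[[-0.     0.426  0.905]
 [-0.001  0.905 -0.426]
 [-1.    -0.001 -0.   ]]
jaw yaw 64.80354448894468
ball r 0.09253112989691634 ang base 194.0737402547508
disc after [ 0.5317809  -0.02714631] [0.0253809  0.09025369] 0.09375456696596365 74.29309785943643
```

Call:
send_rows:
  rows:
    - [[26,-37,5,-0.1],[26,-37,5,-0.1],[26,-37,5,-0.1],[26,-37,5,-0.1],[26,-37,5,-0.1],[26,-37,5,-0.1],[26,-37,5,-0.1],[26,-37,5,-0.1],[26,-37,5,-0.1],[26,-37,5,-0.1],[26,-37,5,-0.1],[26,-37,5,-0.1]]
  grip: 0
  newtons: 40

```text
time_s: 1.35
ee_pos: [0.5469, 0.0519, 0.2655]
eef_rot: [-1.685, 1.571, 2.954]
force: [0.4, 0.0, 0.4]
grip_width: 0.0471
```

Run:
```python
from h import *
o=ctrl.get_obs()
p,d=ctrl.camera("wrist");
for n,P in dict(post=[.5852,.0015,.16],postlow=[.5852,.0015,.11],ball0=[.5064,-.1174,.1225],hub=[.5989,-.1198,.08],post3=[.5007,-.1922,.16]).items():
    q=proj('wrist',P,o);print(n,np.round(q,1));cv2.circle(p,tuple(int(round(t)) for t in q),3,(255,0,255),1)
cv2.imwrite("pics/w1.png",cv2.resize(p[:,:,::-1],(768,576)))
M=R.from_euler('xyz',o["eef_rot"]).as_matrix();print(o['time_s'],o['ee_pos'],o['qpos'].round(3),o['grip_width'],np.degrees(np.arctan2(M[1,1],M[0,1])))
```

```text
post [297.4 232.8]
postlow [292.2 216.3]
ball0 [236.5 305.8]
hub [301.5 285.3]
post3 [236.9 362.7]
1.35 [0.54687588 0.05186597 0.26553371] [0.028 0.26  1.433 0.    1.449 0.101] 0.04705646723071125 -4.199110685980016
```

View pics/w1.png

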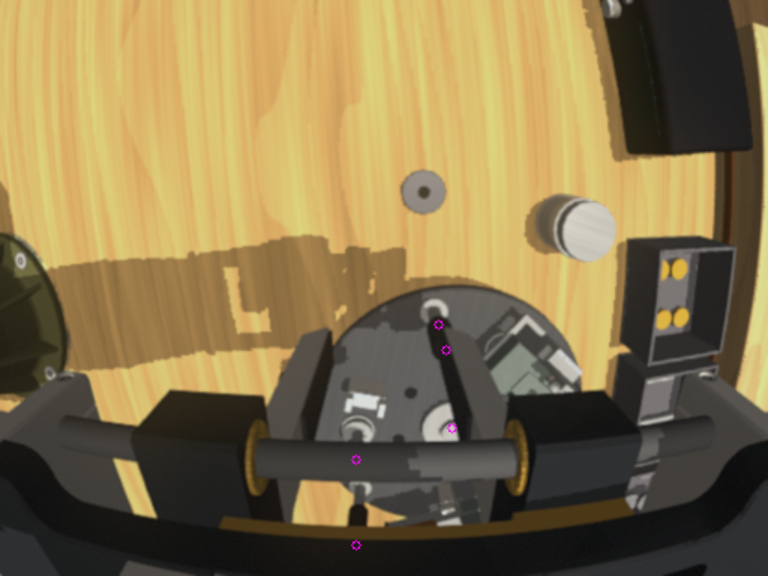

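Run:
```python
from h import *
o=ctrl.get_obs()
p,d=ctrl.camera("wrist");np.save('pics/w2.npy',d)
print(o['time_s'],o['ee_pos'],o['joint_vel'].round(3))
cv2.imwrite("pics/w2.png",cv2.resize(p[180:350,170:420,::-1],None,fx=3.2,fy=3.2,interpolation=3))
```

```text
1.4 [0.54951504 0.04728901 0.26571292] [ 0.083 -0.038  0.076  0.004 -0.035 -0.046]
```

View pics/w2.png

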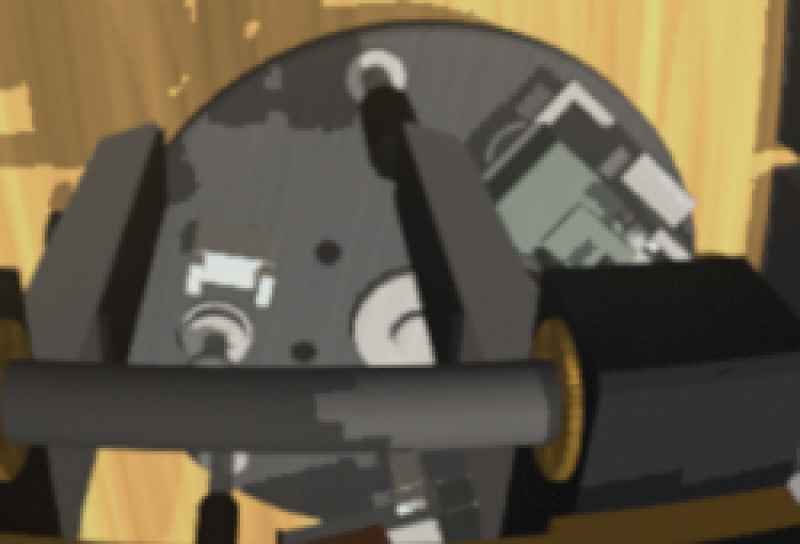

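Run:
```python
from h import *
o=ctrl.get_obs();o['ee_pos']=np.array([.54951504,.04728901,.26571292])
print(ctrl.get_obs()['ee_pos'])
z=lambda q:np.round((np.array(q)-[170,180])*3.2)
for n,P in dict(post=[.5852,.0015,.16],postlow=[.5852,.0015,.11],stem=[.5852,.0015,.07],ball0=[.5064,-.1174,.1225],hub=[.5989,-.1198,.08],post3=[.5007,-.1922,.16]).items(): print(n,z(proj('wrist',P,o)))
# rays from wrist at z
for n,u,v,h in [('hub',405,322,.08),('posttop',388,160,.16),('stemfoot',376,75,.07),('saddle',230,272,.1),('ballfoot',215,335,.075)]:
    print(n,atz('wrist',u/3.2+170-.3,v/3.2+180-.3,h,o).round(4))
```

```text
[0.54799247 0.04982444 0.26511544]
post [400. 156.]
postlow [384. 104.]
stem [374.  72.]
ball0 [207. 394.]
hub [416. 328.]
post3 [209. 578.]
hub [ 0.5935 -0.1152  0.08  ]
posttop [0.581  0.0008 0.16  ]
stemfoot [5.857e-01 5.000e-04 7.000e-02]
saddle [ 0.5194 -0.0708  0.1   ]
ballfoot [ 0.5065 -0.1183  0.075 ]
```

Call:
send_rows:
  rows:
    - [[19,-24,0,-0.08],[18,-25,0,-0.08],[0,0,0,0],[0,0,0,0],[0,0,0,0]]

```text
time_s: 1.95
ee_pos: [0.5827, 0.0056, 0.2654]
eef_rot: [-1.932, 1.57, 2.553]
force: [0.7, -0.5, 0.9]
grip_width: 0.0474
```

Run:
```python
from h import *
o=ctrl.get_obs()
p,d=ctrl.camera("wrist")
M=R.from_euler('xyz',o["eef_rot"]).as_matrix();print(o['time_s'],o['ee_pos'],np.degrees(np.arctan2(M[1,1],M[0,1])),o['joint_vel'].round(3))
cv2.imwrite("pics/w3.png",cv2.resize(p[180:350,170:420,::-1],None,fx=3.2,fy=3.2,interpolation=3))
z=lambda q:np.round((np.array(q)-[170,180])*3.2)
for n,P in dict(post=[.5852,.0015,.16],postlow=[.5852,.0015,.11],stem=[.5852,.0015,.07],tcp=o['ee_pos']).items(): print(n,z(proj('wrist',P,o)))
```

```text
1.95 [0.58269663 0.0055655  0.26542571] -13.01038482450122 [ 0.005 -0.007 -0.001 -0.002 -0.001  0.003]
post [291.  40.]
postlow [289.   2.]
stem [288. -21.]
tcp [281. 164.]
```

View pics/w3.png

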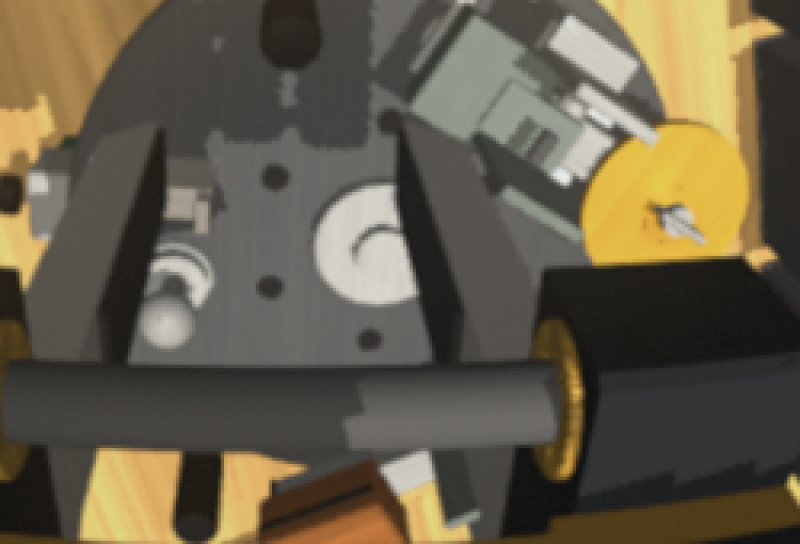

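Call:
send_rows:
  rows:
    - [[2.5,-4,-20,0],[0,0,-30,0],[0,0,-30,0],[0,0,-30,0],[0,0,-20,0],[0,0,-10,0],[0,0,0,0],[0,0,0,0]]

```text
time_s: 2.8
ee_pos: [0.5861, 0.0009, 0.1266]
eef_rot: [1.774, 1.569, -0.025]
force: [-0.3, 0.8, 0.2]
grip_width: 0.0469
```

Call:
send_rows:
  rows:
    - [[0,0,0,0],[0,0,0,0],[0,0,0,0],[0,0,0,0],[0,0,0,0]]
  grip: 1
  newtons: 40

```text
time_s: 3.3
ee_pos: [0.5855, 0.0008, 0.1258]
eef_rot: [-2.048, 1.57, 2.435]
force: [-3.0, 1.6, 5.1]
grip_width: 0.0195
```

Run:
```python
import numpy as np
c=np.array([598.9,-119.8]);a=np.radians(96.4+np.arange(0,121,5));P=c+122*np.c_[np.cos(a),np.sin(a)]
d=np.round(P,0);D=np.diff(d,axis=0)
print([[int(x),int(y),0,.0873] for x,y in D[:12]]);print([[int(x),int(y),0,.0873] for x,y in D[12:]],d[0],d[-1])
```

```text
[[-10, -1, 0, 0.0873], [-11, -3, 0, 0.0873], [-10, -3, 0, 0.0873], [-9, -5, 0, 0.0873], [-10, -5, 0, 0.0873], [-8, -6, 0, 0.0873], [-9, -6, 0, 0.0873], [-7, -8, 0, 0.0873], [-7, -8, 0, 0.0873], [-7, -8, 0, 0.0873], [-5, -9, 0, 0.0873], [-5, -10, 0, 0.0873]]
[[-4, -10, 0, 0.0873], [-3, -10, 0, 0.0873], [-2, -11, 0, 0.0873], [-1, -10, 0, 0.0873], [0, -11, 0, 0.0873], [1, -10, 0, 0.0873], [1, -11, 0, 0.0873], [3, -10, 0, 0.0873], [3, -10, 0, 0.0873], [5, -10, 0, 0.0873], [5, -9, 0, 0.0873], [6, -9, 0, 0.0873]] [585.   1.] [ 501. -192.]
```

Call:
send_rows:
  rows:
    - [[-10,-1,0,0.0873],[-11,-3,0,0.0873],[-10,-3,0,0.0873],[-9,-5,0,0.0873],[-10,-5,0,0.0873],[-8,-6,0,0.0873],[-9,-6,0,0.0873],[-7,-8,0,0.0873],[-7,-8,0,0.0873],[-7,-8,0,0.0873],[-5,-9,0,0.0873],[-5,-10,0,0.0873]]

```text
time_s: 4.5
ee_pos: [0.4873, -0.0712, 0.1257]
eef_rot: [2.512, 1.57, 1.764]
force: [-0.3, 4.6, 2.5]
grip_width: 0.0192
```

Call:
send_rows:
  rows:
    - [[-4,-10,0,0.0873],[-3,-10,0,0.0873],[-2,-11,0,0.0873],[-1,-10,0,0.0873],[0,-11,0,0.0873],[1,-10,0,0.0873],[1,-11,0,0.0873],[3,-10,0,0.0873],[3,-10,0,0.0873],[5,-10,0,0.0873],[5,-9,0,0.0873],[6,-9,0,0.0873]]

```text
time_s: 5.7
ee_pos: [0.5008, -0.1927, 0.1257]
eef_rot: [2.791, 1.568, 3.091]
force: [-4.8, -1.7, 3.6]
grip_width: 0.0192
```

Call:
send_rows:
  rows:
    - [[0,0,0,0],[0,0,0,0],[0,0,0,0]]

```text
time_s: 6.0
ee_pos: [0.501, -0.193, 0.1257]
eef_rot: [-2.781, 1.569, -2.485]
force: [-8.1, -3.6, 5.2]
grip_width: 0.0194
```

Run:
```python
from h import *
o=ctrl.get_obs()
p,d=ctrl.camera("wrist")
t,_=ctrl.camera("top");s,_=ctrl.camera("side")
cv2.imwrite('pics/t4.png',cv2.resize(t[112:222,205:345,::-1],None,fx=5.5,fy=5.4,interpolation=3))
cv2.imwrite('pics/s4.png',cv2.resize(s[125:235,185:315,::-1],None,fx=6,fy=5.4,interpolation=3))
cv2.imwrite("pics/w4.png",p[:,:,::-1])
q=o['ee_pos'][:2]-[.5989,-.1198];print(o['time_s'],o['ee_pos'],o['force'],np.hypot(*q),np.degrees(np.arctan2(q[1],q[0]))+360-96.4,o['qpos'].round(2))
```

```text
6.0 [ 0.50104241 -0.1930298   0.12568478] [-8.11617911 -3.58521259  5.23605505] 0.1222240185586029 120.40862275392897 [-0.44  0.35  1.65 -0.    1.14 -2.3 ]
```

View pics/s4.png

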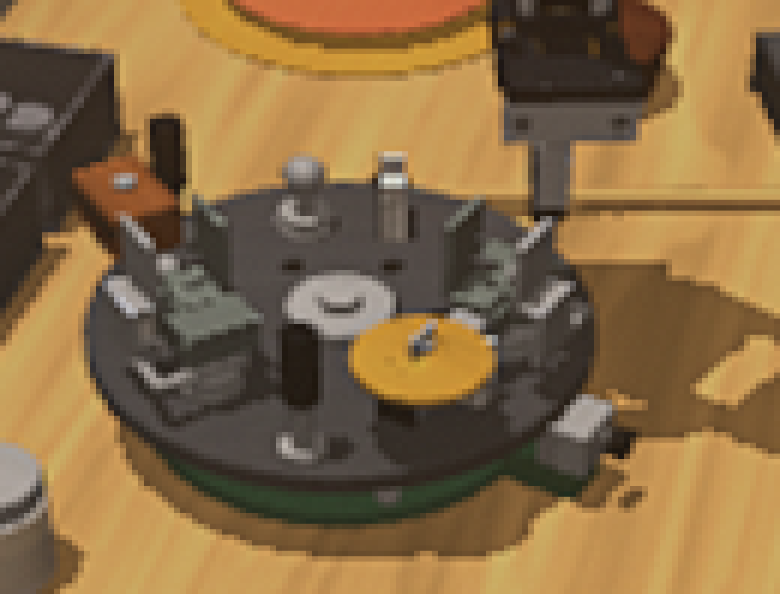

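View pics/w4.png

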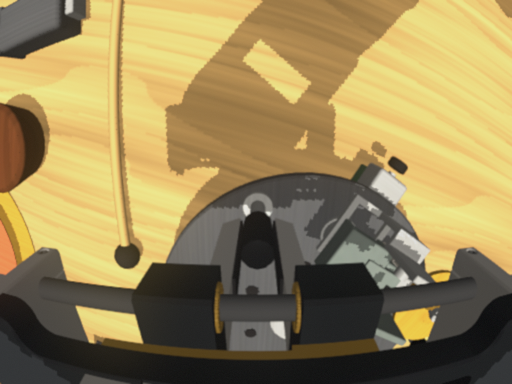

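Call:
send_rows:
  rows:
    - [[0,0,0,0],[0,0,0,0],[0,0,0,0],[0,0,15,0],[0,0,30,0],[0,0,35,0],[0,0,35,0],[0,0,25,0]]
  grip: 0

```text
time_s: 6.95
ee_pos: [0.5019, -0.1924, 0.2679]
eef_rot: [-0.688, 1.569, -0.393]
force: [-0.8, 0.5, 0.1]
grip_width: 0.0468
```

Call:
send_rows:
  rows:
    - [[0,6,0,-0.14],[0,6,0,-0.14],[0,6,0,-0.14],[0,6,0,-0.14],[0,6,0,-0.14],[0,6,0,-0.14],[0,6,0,-0.14],[0,6,0,-0.14],[0,6,0,-0.14],[0,6,0,-0.14],[0,6,0,-0.14],[0,6,0,-0.14]]
  grip: -1

```text
time_s: 8.15
ee_pos: [0.5017, -0.12, 0.2654]
eef_rot: [1.78, 1.571, 0.389]
force: [-0.3, -0.3, -0.1]
grip_width: 0.0943
```

Call:
send_rows:
  rows:
    - [[4,6,0,-0.14],[3,6,0,-0.14],[3,6,0,-0.14],[3,6,0,-0.04],[0,0,0,0],[0,0,0,0],[0,0,0,0]]

```text
time_s: 8.85
ee_pos: [0.5146, -0.0966, 0.2654]
eef_rot: [0.766, 1.571, -1.078]
force: [0.4, 0.0, 0.3]
grip_width: 0.0939
```

Run:
```python
from h import *
o=ctrl.get_obs()
p,d=ctrl.camera("wrist")
t,_=ctrl.camera("top");s,_=ctrl.camera("side")
cv2.imwrite('pics/t5.png',cv2.resize(t[112:222,205:345,::-1],None,fx=5.5,fy=5.4,interpolation=3))
cv2.imwrite('pics/s5.png',cv2.resize(s[125:235,185:315,::-1],None,fx=6,fy=5.4,interpolation=3))
M=R.from_euler('xyz',o["eef_rot"]).as_matrix();print(o['time_s'],o['ee_pos'],np.degrees(np.arctan2(M[1,1],M[0,1])),o['joint_vel'].round(3),o['force'])
np.savez('pics/o5.npz',**o)
cv2.imwrite("pics/w5.png",p[:,:,::-1])
cv2.imwrite("pics/w5b.png",cv2.resize(p[120:290,130:380,::-1],None,fx=3.2,fy=3.2,interpolation=3))
```

```text
8.85 [ 0.51458434 -0.09656958  0.26543545] -15.627707417659792 [-0.002 -0.001  0.    -0.001  0.002  0.005] [0.39090161 0.03565582 0.25730154]
```

View pics/s5.png

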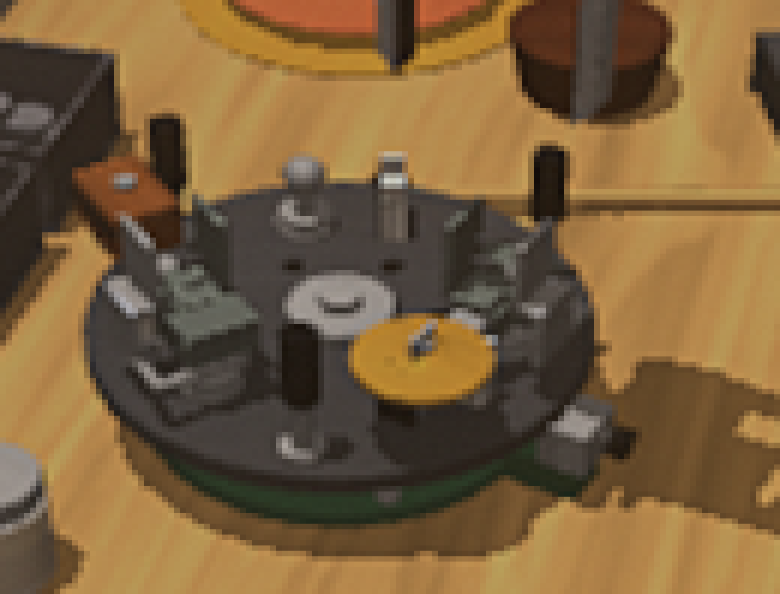

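View pics/w5.png

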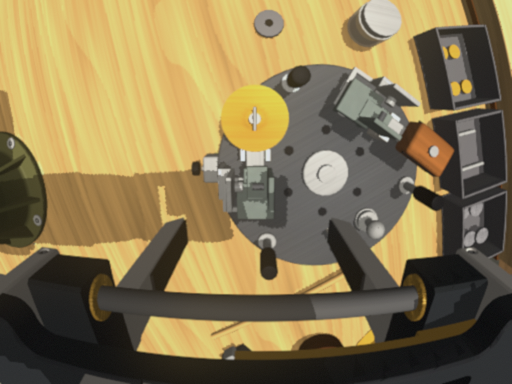

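View pics/t5.png

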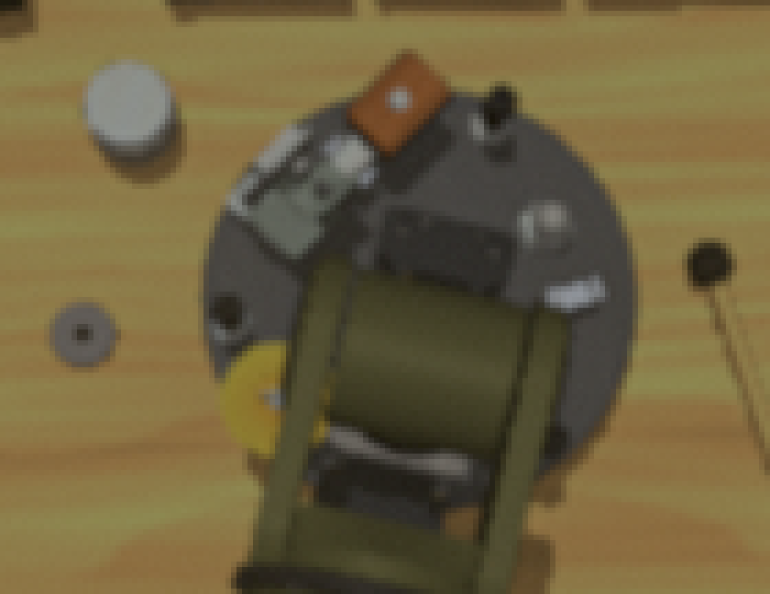

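The side view shows the table clicked in, with the posts at the same pixels as at the start. Next I'll check the plates and bell disc against the prediction in the wrist view.

Run:
```python
from h import *
o=dict(np.load('pics/o5.npz'))
b=np.radians(-15.56);c=np.array([.5989,-.1198])
def H(x,y,z): # holder frame -> world
    bx,by=-.0902-y/1e3,-.0225+x/1e3   # base coords: holder x=+y_b, y=-x_b
    return [c[0]+bx*np.cos(b)-by*np.sin(b),c[1]+bx*np.sin(b)+by*np.cos(b),.11+z/1e3]
p=cv2.imread('pics/w5.png')[80:240,190:360];p=cv2.resize(p,None,fx=4.5,fy=3.75*1.2,interpolation=3)
def mk(P,col):
    u,v=proj('wrist',P,o);cv2.circle(p,(int((u+.5-190)*4.5),int((v+.5-80)*4.5)),3,col,1)
for y in(-18,-13,22,27):
    for x in (5,39): mk(H(x,y,68.5),(255,0,255))
for t in np.arange(0,360,30): mk(H(92+36*np.cos(np.radians(t)),36*np.sin(np.radians(t)),12),(255,255,0))
for x in(-21,21):
    for y in(-21,21): mk(H(x,y,18.5),(0,255,0))
mk([*c,.08],(0,0,255))
cv2.imwrite('pics/w5m.png',p);print(H(22,-2.5,50),H(0,0,0))
```

```text
[np.float64(0.5142800748821267), np.float64(-0.0967563832472957), 0.16] [np.float64(0.5059702582004066), np.float64(-0.11727946651263882), 0.11]
```

View pics/w5m.png

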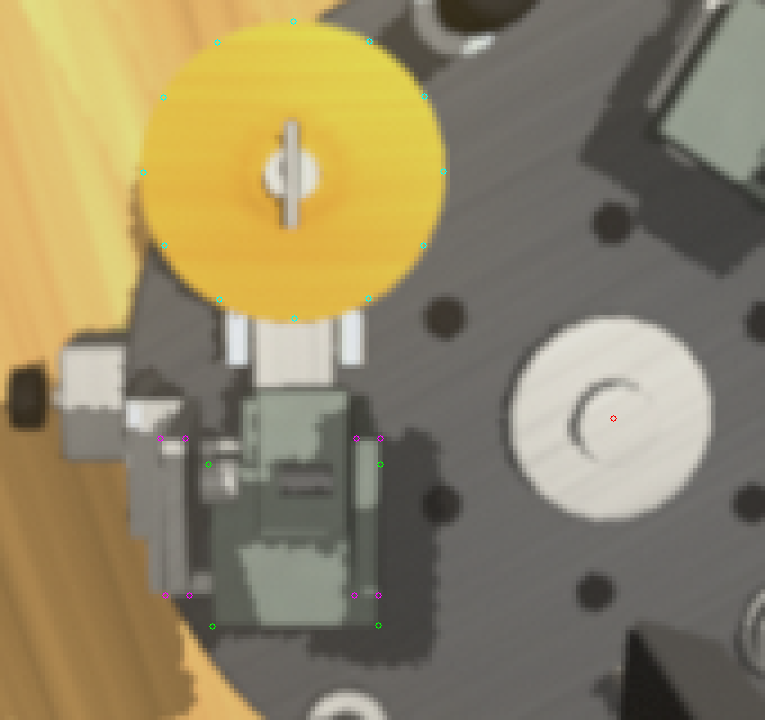

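Call:
send_rows:
  rows:
    - [[0,0,-15,0],[0,0,-25,0],[0,0,-25,0],[0,0,-25,0],[0,0,-18,0],[0,0,-10,0],[0,0,-3,0],[0,0,0,0],[0,0,0,0],[0,0,0,0]]

```text
time_s: 10.0
ee_pos: [0.515, -0.0964, 0.1452]
eef_rot: [1.565, 1.57, -0.279]
force: [0.7, -0.4, 0.2]
grip_width: 0.0939
```

Run:
```python
from h import *
o=ctrl.get_obs()
p,d=ctrl.camera("wrist");print(o['ee_pos'],o['force'],o['time_s'])
cv2.imwrite("pics/w6.png",cv2.resize(p[:,:,::-1],(768,576)))
```

```text
[ 0.51499647 -0.09644583  0.14523815] [ 0.71012028 -0.43030288  0.18087447] 10.0
```

View pics/w6.png

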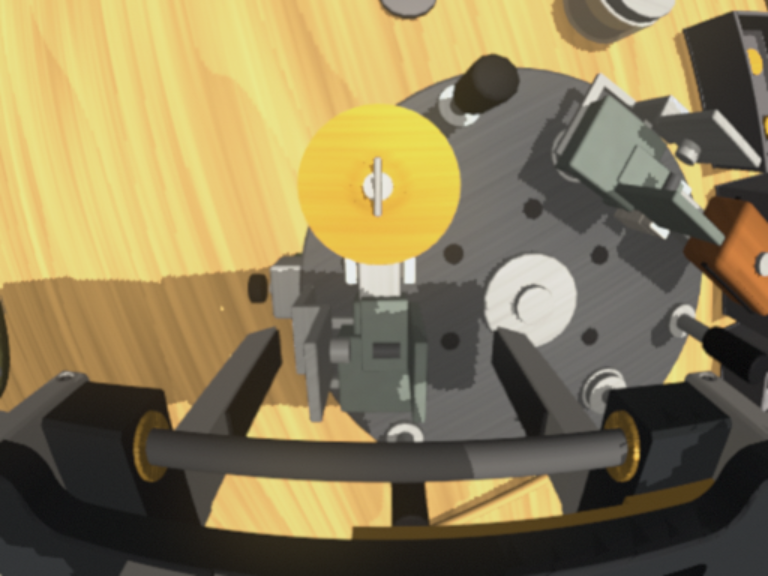

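Call:
send_rows:
  rows:
    - [[-0.5,-0.3,0,0],[0,0,0,0],[0,0,0,0],[0,0,0,0],[0,0,0,0],[0,0,0,0],[0,0,0,0],[0,0,0,0],[0,0,0,0],[0,0,0,0]]
  grip: 1
  newtons: 45

```text
time_s: 11.05
ee_pos: [0.5146, -0.0967, 0.1447]
eef_rot: [1.616, 1.569, -0.229]
force: [2.5, -0.7, 2.2]
grip_width: 0.0303
```

Opening is 30.3 mm against 31 mm for fully drawn, and the force is small, so I'll lift slowly.

Call:
send_rows:
  rows:
    - [[0,0,2,0],[0,0,4,0],[0,0,4,0],[0,0,5,0],[0,0,5,0],[0,0,0,0]]

```text
time_s: 11.65
ee_pos: [0.5144, -0.0967, 0.1653]
eef_rot: [1.587, 1.57, -0.257]
force: [0.3, -0.5, -6.0]
grip_width: 0.0299
```

Call:
send_rows:
  rows:
    - [[0,0,8,0],[0,0,10,0],[0,0,12,0],[0,0,12,0],[0,0,12,0],[0,0,10,0],[0,0,8,0],[0,0,6,0],[0,0,2,0],[0,0,0,0],[0,0,0,0],[0,0,0,0]]

```text
time_s: 12.85
ee_pos: [0.514, -0.0966, 0.244]
eef_rot: [-1.534, 1.57, 2.905]
force: [-0.0, 0.2, -6.4]
grip_width: 0.0299
```

Call:
send_rows:
  rows:
    - [[0,0,0,0],[0,0,0,0],[0,0,0,0],[0,0,0,0],[0,0,0,0]]

```text
time_s: 13.35
ee_pos: [0.5141, -0.0967, 0.2444]
eef_rot: [-1.183, 1.571, -3.028]
force: [-0.1, 0.7, -6.1]
grip_width: 0.0307
```

Run:
```python
from h import *
o=ctrl.get_obs()
p,d=ctrl.camera("wrist");print(o['ee_pos'],o['force'],o['moment'],o['time_s'],o['grip_width'],abs(o['joint_vel']).max())
t,_=ctrl.camera("top");s,_=ctrl.camera("side")
cv2.imwrite('pics/t7.png',t[:,:,::-1])
cv2.imwrite('pics/s7.png',cv2.resize(s[105:235,165:315,::-1],None,fx=5,fy=4.6,interpolation=3))
cv2.imwrite("pics/w7.png",cv2.resize(p[:,:,::-1],(768,576)))
```

```text
[ 0.51414348 -0.09665561  0.2444281 ] [-0.14692229  0.71157905 -6.06997738] [-0.11647035  0.06651225  0.049214  ] 13.35 0.03065936786820012 0.0017752598910892848
```

View pics/s7.png

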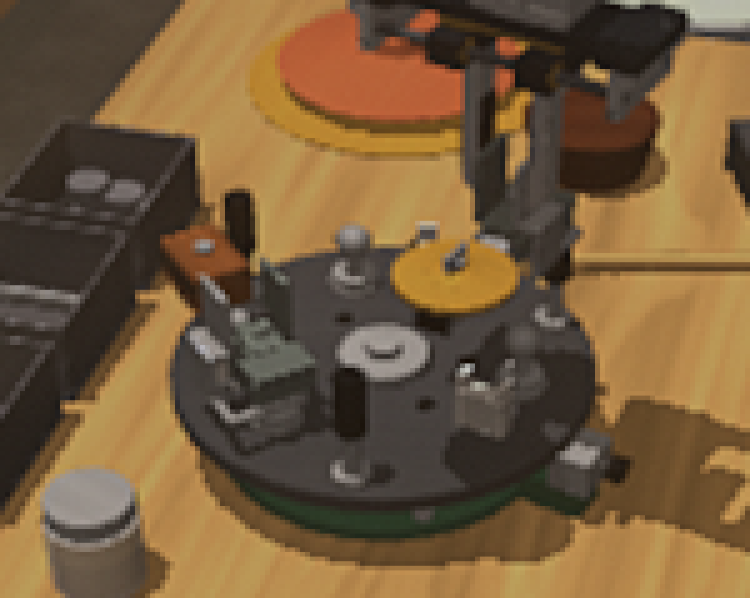

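View pics/w7.png

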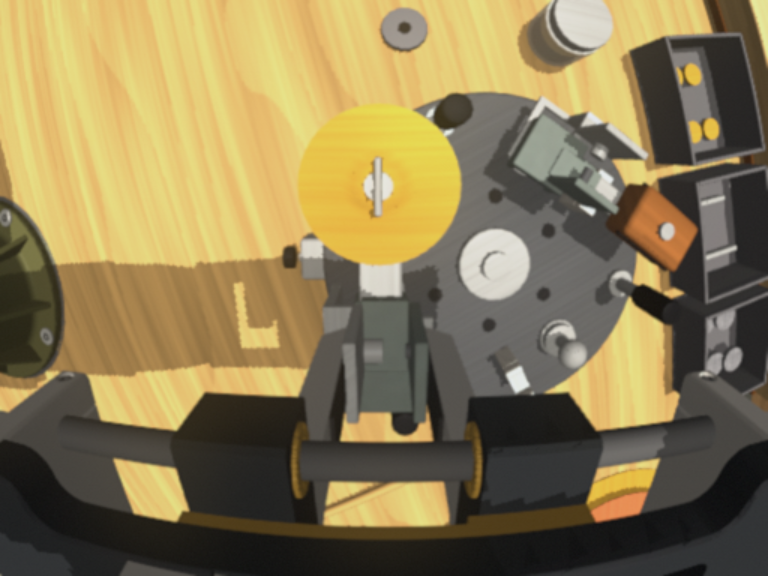

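View pics/t7.png

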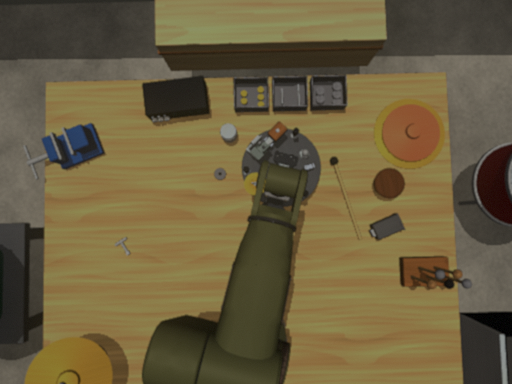

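The holder is about 100 mm up, and its disc sits at the same wrist pixel as when seated (378,186), so there's no tilt or slip. The bare ball and saddle show below it, the posts are at their click positions, and the bystanders haven't moved.

```bash
python3 -c "
from station import ctrl
print(ctrl.hand_in()); print(ctrl.get_obs()['ee_pos'])"
```

```text
the job is handed in; nothing more can be done
None
the job is handed in; nothing more can be done
```

I turned the table one click, drew the bell holder's latch, lifted it off its ball and handed the job in with it still gripped. The clock read about 13.5 s at hand-in, and it gives no verdict.

- **Table:** I gripped the hand post and took it round a 120° arc (measured 120.4° while still gripped). After I let go, the side view showed the posts at the same pixels as at the start, so the table is clicked in.
- **Latch:** Squeezing at 45 N brought the gripper opening to 30.3 mm, against 31 mm for fully drawn. I did this before lifting.
- **Lift:** The holder went straight up by about 100 mm. The wrist reads about 6 N down against a weight of 5.6 N. The bell disc sits at the same wrist-camera pixel as when seated, so there is no visible tilt or slip, and the arm is at rest.
- **Surroundings:** In the last pictures the wood-block holder is still on its ball. The bystanders look unmoved; I judged this by eye.
- **Disagreements:** My measured heights came out up to about 8 mm above the stated ones: 161–164 mm for the post tops against 160 mm, and 118 mm for the bare ball against 110 mm. I used the stated heights, and they matched the wrist picture to about 1 mm.

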